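# Demould the tiles and change over the moulds

### The arm

A 7-joint arm with a two-finger parallel gripper is mounted at the origin on the work surface. World frame = base frame: x ahead of the robot, y to its left, z up, the work surface at z = 0. Lengths are in mm, angles in degrees, forces in N, time in s.
With the tool pointing down it reaches from about 425 to 825 mm from the base axis. Payload 3.6 kg.
Tool frame: the origin (TCP) lies where the fingers leave the gripper's body, on its centre line; the fingertips stand 73 mm ahead of it and the grasp point (between the pads) lies 54 mm ahead of it (manip.grip_depth is the distance from the TCP to the grasp point, in mm); z points along the fingers, y is the line along which they close (so a half turn about z gives the same grasp; the last joint's range is limited). The gripper opens to 85 mm and grips with 20 to 120 N. Pads are 22 mm wide; open, the fingers measure 114 mm over their backs; the gripper's body (76 mm by 85 mm) begins 54 mm behind the grasp point. The pads swing forward as they close: fully open they stand 13 mm farther back than shut.
Start: joints at [65.174, 35.231, -0.722, 81.555, 0.464, 63.22, -2.315], TCP at [257.194, -596.925, 303.897] pointing down, gripper open.
Joint ranges: [-178.69, 178.69], [-17.37, 117.87], [-77.05, 75.6], [15.02, 138.74], [-78.02, 258.01], [0.78, 113.62], [-162.83, 162.83]. Speed limits (degrees/s): [159.86, 159.86, 180, 180, 180, 180, 180].

### API

Orientations are given as [roll, pitch, yaw] about the fixed x, y, z axes, in that order (R = Rz(yaw) Ry(pitch) Rx(roll)).
In Python, from cell import manip gives the robot as it stands.
- The arm moves only by the tool arm_command, never from a script. Its argument "increments" is a list of rows, each a list of 7 numbers: the turn, a rotation vector about the tool's x, y, z in rad, then the shift along the tool's x, y, z in mm, then the finger opening in mm, from 0 to 85.4. In form: [[rx, ry, rz, tx, ty, tz, gripper], ...]. A call has 1 to 12 rows; each row shifts and turns the commanded pose from where the row before left it, along the tool's axes as they then stand; what a row does not reach is not made up. A row lasts 1/10 s, in which the tool goes at most 50 mm and 8.59 degrees, less where a joint would pass 70% of its speed; a pose out of reach is approached as far as the arm can. A call with a gripper value outside its range is refused whole. The fingers move at their own pace and stop on an object; "force" is the grip in N (left out, the last holds). Time passes only in rows, so rows that do not move let the fingers close. It gives the time, the measured TCP pose, the force, the opening and the grip force at its end, in the units of the state.
- manip.read_state(): the state, without advancing time (a new reading comes with each control period).
- manip.capture(name): name is "scene" or "top" or "wrist"; returns a dict with "img" (400x640x3 uint8, red, green, blue), "z_map" (400x640 float32, mm along the optical axis (not along the pixel's ray), 0 where there is no reading), "intrinsics" (3x3 intrinsics, pixels), "T" (4x4, takes a point from camera to world coordinates); the wrist camera has in their place "mount" (4x4, takes a point from camera to tool coordinates, whose origin is the TCP and whose axes are the flange's). Camera axes: x right, y down, z forward; pixel columns grow to the right and rows downward; lengths in mm; the calibration is good to about 2 mm. A picture is of the moment at which its call begins: read the wrist's pose just before it.
- manip.job_done(): hands the job in; it is judged then, once.
The state is a dict: "t": time; "qpos": joint angles; "qvel": joint speeds; "effort": joint torques, N m; "ee_pos": TCP position; "tool_rot": TCP orientation; "contact_force": force on the tool from outside, world axes, zero at the start; "torque": the same for the moment, N m; "finger_gap": finger opening in mm; "grip_force": force on a finger pad.
Only numpy, scipy, OpenCV 4.12 (cv2) and the standard library are available. Lean on these libraries where they do the work, as an engineer would, in place of code of your own. Each camera call takes 0.05 s, during which the arm holds its last target. There are 200 camera calls.

### The job

First lift every pressed clay tile out of the dark, damp mould and lay it flat on the plywood ware board, wholly on the board and with no tile touching another. Then swap the two moulds: the emptied damp one goes on the slatted drying rack and the dry white one on the pressing board, each centred on its place and lined up with its long sides. Leave the other things on the bench where they are.

Things in the scene. Friction and masses are not known exactly. Their poses are not given: they have to be found in the camera images.
- tile_1: terracotta-red pressed clay tile, firm and rigid, 38 (x) x 44 (y) x 18 mm thick, 60 g, origin at its centre, z through its thickness; both faces alike, with a stamped star. At the start it lies in a cavity of the damp mould with its 44 mm side across the mould, 10 mm of its thickness standing proud of the mould. It may be absent (None).
- tile_2: terracotta-red pressed clay tile, firm and rigid, 38 (x) x 44 (y) x 18 mm thick, 60 g, origin at its centre, z through its thickness; both faces alike, with a stamped star. At the start it lies in a cavity of the damp mould with its 44 mm side across the mould, 10 mm of its thickness standing proud of the mould. It may be absent (None).
- tile_3: terracotta-red pressed clay tile, firm and rigid, 38 (x) x 44 (y) x 18 mm thick, 60 g, origin at its centre, z through its thickness; both faces alike, with a stamped star. At the start it lies in a cavity of the damp mould with its 44 mm side across the mould, 10 mm of its thickness standing proud of the mould. It may be absent (None).
- tile_4: terracotta-red pressed clay tile, firm and rigid, 38 (x) x 44 (y) x 18 mm thick, 60 g, origin at its centre, z through its thickness; both faces alike, with a stamped star. At the start it lies in a cavity of the damp mould with its 44 mm side across the mould, 10 mm of its thickness standing proud of the mould. It may be absent (None).
- tile_5: terracotta-red pressed clay tile, firm and rigid, 38 (x) x 44 (y) x 18 mm thick, 60 g, origin at its centre, z through its thickness; both faces alike, with a stamped star. At the start it lies in a cavity of the damp mould with its 44 mm side across the mould, 10 mm of its thickness standing proud of the mould. It may be absent (None).
- mould_damp: the used, damp mould, dark grey: rigid plaster mould 271 (x) x 64 (y) x 26 mm high, 0.45 kg, loose; five open cavities along x, centres at x = -104, -52, 0, 52, 104 mm, each 41 x 47 mm, 8 mm deep. Origin: centre of underside, z up. Same either way round; grip it across its 64 mm width at mid-length. At the start on the pressing board, holding the tiles.
- mould_dry: the dry mould, near-white, empty: rigid plaster mould 271 (x) x 64 (y) x 26 mm high, 0.45 kg, loose; five open cavities along x, centres at x = -104, -52, 0, 52, 104 mm, each 41 x 47 mm, 8 mm deep. Origin: centre of underside, z up. Same either way round; grip it across its 64 mm width at mid-length. At the start on the drying rack.
- press_board: fixed pressing board of dark wood with a thin brass strip at each end, 300 (x) x 110 (y) x 15 mm high; origin at the centre of its underside, flat top at z = 15 mm
- drying_rack: fixed low drying rack of pale wooden slats on two runners, 300 (x) x 110 (y) x 30 mm high; origin at the centre of its underside, slat tops at z = 30 mm
- ware_board: fixed plywood ware board for fresh tiles, 240 (x) x 160 (y) x 12 mm high; origin at the centre of its underside, flat top at z = 12 mm
- rubber_mat: fixed black rubber bench mat, 300 (x) x 130 (y) x 3 mm, kept clear: things may be set down on it for a while; origin at the centre of its underside
- blue_cup: bystander: blue glaze cup, 68 mm across, 75 mm high, origin at the centre of its base
- amber_jar: bystander: amber glass jar with a black cap, 68 mm across, 100 mm high, origin at the centre of its base
- tamper: bystander: cast-iron hand tamper, 75 (x) x 45 mm, 0.9 kg, 50 mm high with its stub grip, origin at the centre of its base
- hammer: bystander: tile cutter's hammer lying down, 215 mm long (x), head 115 mm wide (y), origin on its underside, mid-length
- brush: bystander: brush lying down, 150 mm long (x), about 20 mm high
- brick: bystander: red brick, 190 x 90 x 50 mm, origin at the centre of its underside
- green_dish: bystander: small green dish, 72 mm across, 35 mm high, origin at the centre of its base
Mind the look-alikes: they are no part of the job. What is shaped like the tile_5 but turquoise or yellow is not meant.

How it is judged (in metres and radians):
On the way, in this order (a step that is already met when the one before it is completed fails the run):
1. every tile present lies flat on the ware board, released, none touching another (x of tile_1 in the frame of ware_board between -0.102 and 0.102 m and y of tile_1 in the frame of ware_board between -0.06 and 0.06 m and z of tile_1 in the frame of ware_board between 0.016 and 0.026 m and angle between the z axis of each of tile_1, tile_2, tile_3, tile_4, tile_5 and the z axis of ware_board, either way round below 0.12 rad and linear speed of each of tile_1, tile_2, tile_3, tile_4, tile_5 below 0.03 m/s and contact force between the fingers and tile_1 below 0.1 N and x of tile_2 in the frame of ware_board between -0.102 and 0.102 m and y of tile_2 in the frame of ware_board between -0.06 and 0.06 m and z of tile_2 in the frame of ware_board between 0.016 and 0.026 m and contact force between the fingers and tile_2 below 0.1 N and x of tile_3 in the frame of ware_board between -0.102 and 0.102 m and y of tile_3 in the frame of ware_board between -0.06 and 0.06 m and z of tile_3 in the frame of ware_board between 0.016 and 0.026 m and contact force between the fingers and tile_3 below 0.1 N and x of tile_4 in the frame of ware_board between -0.102 and 0.102 m and y of tile_4 in the frame of ware_board between -0.06 and 0.06 m and z of tile_4 in the frame of ware_board between 0.016 and 0.026 m and contact force between the fingers and tile_4 below 0.1 N and x of tile_5 in the frame of ware_board between -0.102 and 0.102 m and y of tile_5 in the frame of ware_board between -0.06 and 0.06 m and z of tile_5 in the frame of ware_board between 0.016 and 0.026 m and contact force between the fingers and tile_5 below 0.1 N and contact force between each of tile_2, tile_3, tile_4, tile_5 and tile_1 below 0.05 N and contact force between each of tile_3, tile_4, tile_5 and tile_2 below 0.05 N and contact force between each of tile_4, tile_5 and tile_3 below 0.05 N and contact force between tile_5 and tile_4 below 0.05 N), for 0.2 s.
2. the damp mould is on the drying rack and the dry mould on the pressing board, each centred and lined up, released (horizontal distance between mould_damp and drying_rack below 0.02 m and z of mould_damp in the frame of drying_rack between 0.025 and 0.035 m and angle between the x axis of mould_damp and the x axis of drying_rack, either way round below 0.14 rad and angle between each of mould_damp, mould_dry's own z axis and vertical below 0.06 rad and linear speed of each of mould_damp, mould_dry below 0.03 m/s and contact force between the fingers and mould_damp below 0.1 N and horizontal distance between mould_dry and press_board below 0.02 m and z of mould_dry in the frame of press_board between 0.01 and 0.02 m and angle between the x axis of mould_dry and the x axis of press_board, either way round below 0.14 rad and contact force between the fingers and mould_dry below 0.1 N), for 0.2 s.
At the end, for the whole second after the job is handed in: Tiles flat on the ware board (centres within 102 mm of its centre lengthwise, 60 mm across), none touching; damp mould on the drying rack, dry one on the pressing board, each level, within 20 mm of the centre and 0.14 rad of the long axis, either way round; all released and at rest (all of step 1 and all of step 2).
It fails at once if a bystander (cup, jar, tamper, hammer, brush, brick or dish) is moved more than 4 cm (distance of any of blue_cup, amber_jar, tamper, hammer, brush, brick, green_dish from where it was at the start of the episode above 0.04 m).
Of tile_1, tile_2, tile_3, tile_4, tile_5 only 3 to 5 are there at a start; the rules pass over those that are not, and their reading is None.
At some moment in a run one of mould_damp, mould_dry may be knocked a few centimetres aside while the robot is not near it.
Once in a run the grip may slacken for a moment while it holds something.
It also fails if it takes over 210 s, if anything falls off the work surface, if the arm or the gripper's body presses on something with over 40 N, if the wrist force passes 120 N, or if a joint passes its speed limit or range.

## Working session

There is one attempt and no reset: what is moved stays moved. The work goes in short steps, Python scripts to look and compute and a tool call to move; the robot and the scene stay as the last step left them, time stands still between calls to the robot, and variables do not carry over. Pictures are saved under pics/ and viewed, at most 14 in all, crops included, and the job is handed in when it is done.

Besides the shell and the picture viewer there is one more tool, called after "Call:" by a JSON object that holds its "api" and its "payload". arm_command: Moves the arm, as the interface text tells. Its arguments: {"type":"object","properties":{"increments":{"type":"array"},"force":{"type":"number"}},"required":["increments"]}

```bash
ls; mkdir -p pics; python3 - <<'E'
from cell import manip
import cv2
s=manip.read_state(); print({k:s[k] for k in('t','ee_pos','tool_rot','finger_gap','contact_force')})
for n in('top','scene'):
    c=manip.capture(n); cv2.imwrite(f'pics/{n}0.png',cv2.cvtColor(c['img'],cv2.COLOR_RGB2BGR)); print(n,c['intrinsics'].tolist(),c['T'].round(3).tolist())
E
```

```text
pics
{'t': 0.0, 'ee_pos': array([ 256.9774023 , -596.41015493,  302.71452745]), 'tool_rot': array([-1.79849701e+02,  1.96599992e-03,  2.33125352e+01]), 'finger_gap': 85.33256035388442, 'contact_force': array([0.07270435, 0.55790623, 0.85573455])}
top [[499.5398735280982, 0.0, 318.29608667341427], [0.0, 499.5398735280982, 196.93308098215394], [0.0, 0.0, 1.0]] [[0.02, -0.984, 0.179, 318.866], [-1.0, -0.023, -0.013, 21.47], [0.017, -0.178, -0.984, 1624.12], [0.0, 0.0, 0.0, 1.0]]
scene [[372.9987616407021, 0.0, 323.98189821499284], [0.0, 372.9987616407021, 203.26877687754055], [0.0, 0.0, 1.0]] [[0.777, 0.401, -0.486, 1247.124], [0.63, -0.481, 0.61, -812.003], [0.011, -0.78, -0.626, 895.584], [0.0, 0.0, 0.0, 1.0]]
```

View pics/top0.png

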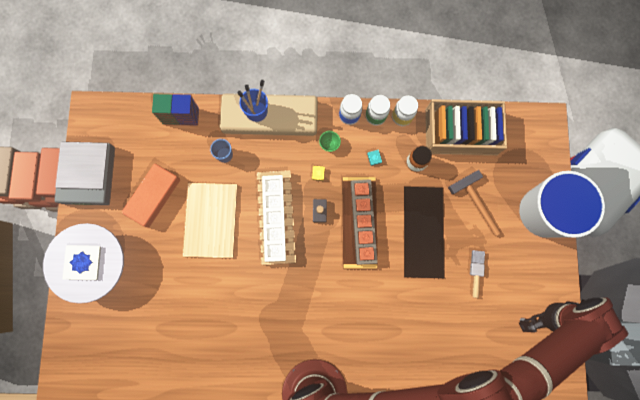

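View pics/scene0.png

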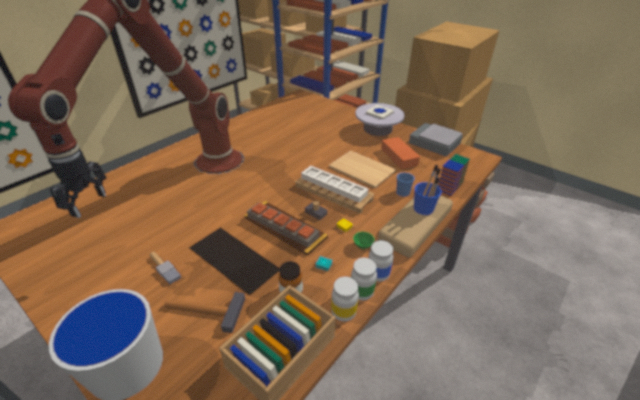

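Top view: ware board at (210,220), rack with white mould (276,218), tamper (320,210), damp mould with red tiles (362,222), mat (424,232), yellow block (318,172), turquoise block (375,157), robot base at lower left (315,385). Look-alikes of tiles: yellow (318,172), turquoise (375,157), brick (150,194); the wanted ones are red at (362,188), (363,206), (364,222), (365,238) and (366,253).

```bash
cat > h.py <<'E'
from cell import manip
import cv2, numpy as np
from scipy.spatial.transform import Rotation as R
def tool():
    s=manip.read_state(); T=np.eye(4); T[:3,:3]=R.from_euler('xyz',s['tool_rot'],degrees=True).as_matrix(); T[:3,3]=s['ee_pos']; return T,s
def cap(n):
    T,s=tool(); c=manip.capture(n)
    c['W']=c['T'] if n!='wrist' else T@c['mount']
    K=c['intrinsics']; z=c['z_map']; v,u=np.mgrid[:400,:640]
    P=np.stack([(u-K[0,2])*z/K[0,0],(v-K[1,2])*z/K[1,1],z],-1)
    c['P']=P@c['W'][:3,:3].T+c['W'][:3,3]; c['P'][z==0]=np.nan; c['hsv']=cv2.cvtColor(c['img'],cv2.COLOR_RGB2HSV); return c
def ray(c,u,v,z):  # pixel -> world at plane height z
    d=c['W'][:3,:3]@np.linalg.inv(c['intrinsics'])@[u,v,1]; o=c['W'][:3,3]; return o+d*(z-o[2])/d[2]
def rect(pts):  # centre, size (long,short), angle of long axis (deg, -90..90)
    (c,s,a)=cv2.minAreaRect(pts[:,:2].astype(np.float32))
    if s[0]<s[1]: s=s[::-1]; a+=90
    return np.round(c,1),np.round(s,1),round((a+90)%180-90,1)
def pix(c,p):
    q=np.linalg.inv(c['W'])@np.r_[p,1]; q=c['intrinsics']@q[:3]; return q[:2]/q[2]
def blobs(c,m,amin=60):
    n,l,st,ce=cv2.connectedComponentsWithStats(m.astype(np.uint8))
    for i in range(1,n):
        if st[i,4]>=amin:
            p=c['P'][l==i]; p=p[~np.isnan(p[:,0])]
            if len(p)>20: print(ce[i].round(0),st[i,4],*rect(p),'z',np.median(p[:,2]).round(1),np.percentile(p[:,2],[5,95]).round(1))
E
python3 - <<'E'
from h import *
c=cap('top'); P=c['P'];H=c['hsv']
cv2.imwrite('pics/crop1.png',cv2.resize(cv2.cvtColor(c['img'][130:285,180:455],cv2.COLOR_RGB2BGR),None,fx=2.9,fy=2.9,interpolation=cv2.INTER_CUBIC))
m=np.zeros((400,640),bool);m[130:285,180:455]=1
z=P[...,2]
print('above8');blobs(c,m&(z>8))
print('red');blobs(c,m&(z>8)&(H[...,0]<10)&(H[...,1]>120)&(H[...,2]>120),30)
print('mat');blobs(c,m&(H[...,2]<60),500)
print(P[300,300],P[222,210],P[222,276],P[222,363])
E
```

```text
above8
[272. 132.] 423 [822.8 168.7] [314.3   9.1] -89.2 z 37.2 [14.8 52.9]
[330. 140.] 302 [798.4 -34.5] [70.7 69.8] 33.1 z 22.6 [10.1 40. ]
[431. 148.] 1120 [ 785.7 -362.5] [178.8 110.4] -61.1 z 77.1 [ 19.3 104.2]
[221. 149.] 328 [760.7 313.5] [87.2 68.5] -16.1 z 50.4 [ 9.5 77.8]
[374. 157.] 162 [ 752.9 -182.5] [51.2 42.4] 19.1 z 18.5 [10.8 25.1]
[318. 172.] 157 [694.4   2.2] [51.6 39.7] 0.5 z 19.0 [13.4 25. ]
[276. 217.] 3001 [542.2 135.1] [303.3 114.8] 5.3 z 46.5 [22.6 60. ]
[359. 222.] 3051 [ 535.8 -136.9] [299.6 115.9] 1.0 z 38.4 [11.9 55.1]
[210. 220.] 3330 [531.3 349.6] [242.1 167.8] -0.2 z 13.4 [ 8.8 19.2]
[320. 210.] 321 [567.2  -7.1] [75.5 46. ] 1.2 z 25.7 [18.3 50.5]
red
[361. 189.] 165 [ 635.2 -137.2] [44.9 37.3] -85.9 z 51.6 [44.6 57.4]
[363. 205.] 168 [ 583.9 -144. ] [44.5 36.4] -87.1 z 51.8 [40.2 57.3]
[364. 221.] 177 [ 531. -147.] [44.9 37.9] -82.4 z 51.3 [40.7 58.1]
[365. 237.] 180 [ 479.6 -151.3] [43.9 37.8] -87.7 z 51.6 [40.9 57. ]
[366. 253.] 178 [ 428.6 -154.2] [44.  37.4] -85.8 z 51.4 [39.5 58.3]
mat
[424. 208.] 1365 [ 520.4 -348. ] [268.3 126.3] -0.5 z 4.1 [-2.  10.7]
[278.83517706  50.84494125  -6.57968016] [521.62892175 349.52058329   6.3550269 ] [520.8936186  132.33683059  49.48670015] [ 526.0190362  -143.05039403   57.53572861]
```

View pics/crop1.png

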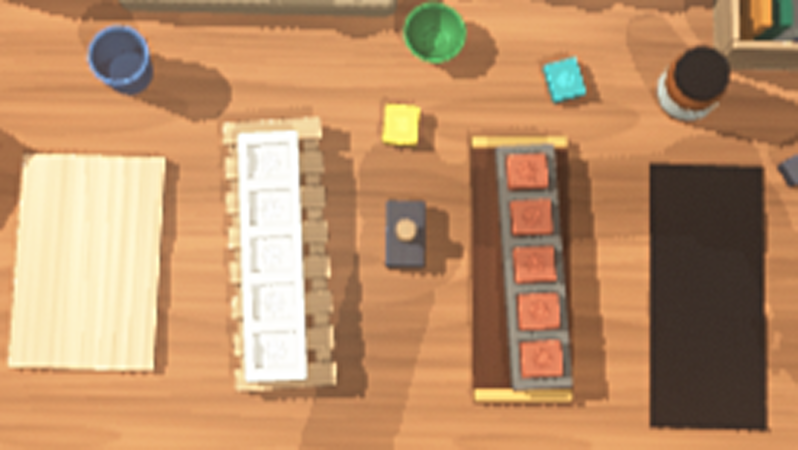

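The enlarged crop shows: damp grey mould with five red starred tiles at crop (527,170)...(542,357), tilted slightly on the pressing board. White mould on rack at (272,258), ware board (88,262), mat (708,295). Moving over for a close wrist view.

Call:
{"api": "arm_command", "payload": {"increments": [[0,0,0.108,0,0,0,85],[0,0,0.108,0,0,0,85],[0,0,0.108,0,0,0,85],[0,0,0,23,-32,0,85],[0,0,0,23,-32,0,85],[0,0,0,23,-32,0,85],[0,0,0,23,-32,0,85],[0,0,0,23,-32,0,85],[0,0,0,23,-32,0,85],[0,0,0,23,-32,0,85],[0,0,0,23,-32,0,85],[0,0,0,23,-32,0,85]]}}

```text
t: 1.35
ee_pos: [440.1, -291.2, 303.8]
tool_rot: [-180.0, 0.0, 4.7]
contact_force: [1.5, -0.7, -0.2]
finger_gap: 84.7
grip_force: 0.0
```

Call:
{"api": "arm_command", "payload": {"increments": [[0,0,0,20,-30,0,85],[0,0,0,20,-30,0,85],[0,0,0,20,-30,0,85],[0,0,0,20,-30,0,85],[0,0,0,20,-30,0,85],[0,0,0,0,0,0,85],[0,0,0,0,0,0,85]]}}

```text
t: 2.05
ee_pos: [527.0, -134.1, 303.6]
tool_rot: [-180.0, 0.1, 4.9]
contact_force: [-0.7, -1.1, 0.3]
finger_gap: 85.2
grip_force: 0.0
```

```bash
python3 - <<'E'
from h import *
c=cap('wrist'); P=c['P'];H=c['hsv'];z=P[...,2]
print(tool()[1]['ee_pos'],tool()[1]['tool_rot'],c['mount'].round(3).tolist())
cv2.imwrite('pics/w1.png',cv2.cvtColor(c['img'],cv2.COLOR_RGB2BGR))
np.save('w1.npy',np.concatenate([P,H],-1))
print('red');blobs(c,(z>30)&(H[...,0]<10)&(H[...,1]>110)&(H[...,2]>110),300)
print('hi');blobs(c,(z>33)&(z<75),300)
print('board');blobs(c,(z>9)&(z<75),300)
E
```

```text
[ 526.44349781 -135.64782621  303.63068158] [1.79965206e+02 6.78708707e-02 4.72373955e+00] [[0.0, -0.951, -0.311, 78.718], [1.0, 0.0, -0.0, -1.175], [0.0, -0.311, 0.951, -69.866], [0.0, 0.0, 0.0, 1.0]]
red
[332.  67.] 1947 [ 634.8 -137.5] [44.4 39.7] -85.1 z 50.9 [49.5 52.2]
[332. 122.] 1681 [ 582.5 -142.2] [43.4 37.5] -85.4 z 50.9 [49.6 52.2]
[330. 172.] 1511 [ 530.2 -145.4] [43.8 37.6] -85.7 z 50.9 [46.9 52.1]
[330. 217.] 1375 [ 478.7 -150.3] [43.7 38. ] -85.2 z 50.8 [43.5 52.1]
[328. 258.] 1239 [ 427.1 -153.1] [43.7 38.7] -84.7 z 50.8 [43.2 52.1]
hi
[ 55. 131.] 20186 [533.3 142.3] [271.3  67.5] 4.0 z 49.1 [38.8 56.8]
[331. 151.] 14550 [ 530.2 -145.7] [271.8  64.2] 4.4 z 49.3 [39.7 51.9]
[198. 127.] 492 [565.2  -3.8] [22.  21.8] -61.9 z 49.7 [36.7 50.9]
board
[ 71. 130.] 28382 [534.1 128.5] [286.1  97.7] 5.0 z 48.0 [21.5 56.6]
[198.  10.] 868 [679.9   4.1] [38.5 22.7] 86.0 z 17.7 [12.  19.2]
[526.   5.] 602 [ 707.  -317.7] [39.3  7.1] 79.0 z 30.6 [10.8 53.5]
[321. 143.] 24489 [ 531.4 -134.3] [300.3 110.5] 1.1 z 40.5 [14.  51.7]
[621.  80.] 1269 [ 652.3 -451. ] [42.  30.4] -58.6 z 26.6 [10.9 28.9]
[206. 124.] 3029 [565.1  -4. ] [75.1 45.5] 0.3 z 24.0 [17.7 50.1]
[593. 290.] 2512 [ 377.2 -511.6] [137.9  44. ] -4.0 z 17.6 [10.8 20.5]
```

View pics/w1.png

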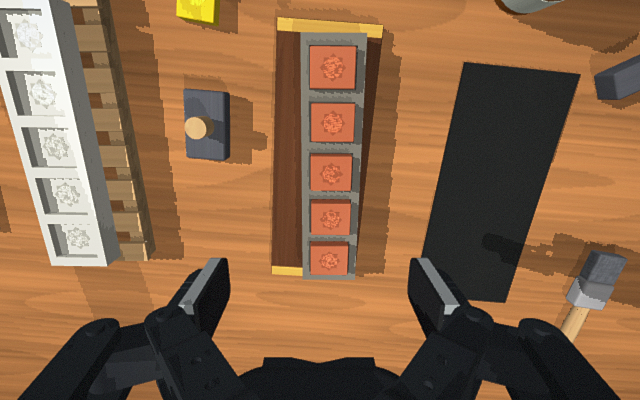

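Wrist view: five red tiles at (332,67), (332,122), (330,172), (330,217), (328,258) with stars, grey mould, all confirmed against the top view. Check fingertip geometry next while closing to 55 mm.

Call:
{"api": "arm_command", "payload": {"increments": [[0,0,0,0,0,0,44],[0,0,0,0,0,0,44],[0,0,0,0,0,0,44],[0,0,0,0,0,0,44],[0,0,0,0,0,0,44],[0,0,0,0,0,0,44],[0,0,0,0,0,0,44],[0,0,0,0,0,0,44]]}}

```text
t: 2.9
ee_pos: [526.9, -135.0, 303.9]
tool_rot: [-180.0, 0.0, 4.8]
contact_force: [-0.8, -0.7, 0.7]
finger_gap: 44.0
grip_force: 0.0
```

```bash
python3 - <<'E'
from h import *
a=np.load('w1.npy')[...,:3]; T,s=tool(); c=cap('wrist'); print(s['finger_gap'],s['ee_pos'])
for P in(a,c['P']):
    q=P.reshape(-1,3); q=q[~np.isnan(q[:,0])]; q=q[(q[:,2]>150)]; q=(q-T[:3,3])@T[:3,:3]
    q=q[(q[:,2]>20)&(abs(q[:,1])<90)]
    print('tip depth',np.percentile(q[:,2],[90,98,99.5]).round(1))
    t=q[q[:,2]>np.percentile(q[:,2],99)-14]
    for sgn in(1,-1):
        u=t[t[:,1]*sgn>0]; print(u.min(0).round(1),u.max(0).round(1))
E
```

```text
44.04197934790907 [ 526.89876391 -134.96741959  303.91814198]
tip depth [52.4 57.7 59.4]
[-12.   39.9  44.8] [11.1 54.  61.1]
[-12.1 -58.4  44.8] [ 10.8 -44.1  60.6]
tip depth [58.9 66.  68.8]
[-11.9  20.6  53.5] [10.9 34.5 71. ]
[-12.2 -36.8  53.5] [ 10.8 -23.   71.4]
```

Call:
{"api": "arm_command", "payload": {"increments": [[0,0,0,3,11,38,60],[0,0,0,0,0,38,60],[0,0,0,0,0,38,60],[0,0,0,0,0,38,60],[0,0,0,0,0,0,60],[0,0,0,0,0,0,60]]}}

```text
t: 3.55
ee_pos: [531.1, -145.8, 152.2]
tool_rot: [-180.0, 0.0, 4.7]
contact_force: [0.6, -1.1, 1.1]
finger_gap: 60.1
grip_force: 0.0
```

```bash
cat >> h.py <<'E'
def plan(*wps):  # each (x,y,z[,yaw]); prints turn (rad, tool z) then shift in tool axes after the turn
    T,s=tool(); p=T[:3,3]; yaw=s['tool_rot'][2]; print('now',p.round(1),s['tool_rot'].round(2),'gap',round(float(s['finger_gap']),1),'F',round(float(s['grip_force']),1),s['contact_force'].round(1),'t',s['t'])
    for w in wps:
        yw=w[3] if len(w)>3 else yaw
        d=np.array(w[:3])-p; v=R.from_euler('xyz',[180,0,yw],degrees=True).inv().apply(d)
        print(w,'turn',round(np.radians(yaw-yw),3),'shift',v.round(1)); p=np.array(w[:3]); yaw=yw
E
python3 -c "
from h import *
plan((530.7,-145.7,113),(530.7,-145.7,300),(490,330,300))"
```

```text
now [ 531.1 -145.8  152.2] [-1.7999e+02  2.0000e-02  4.7500e+00] gap 60.1 F 0.0 [ 0.6 -1.1  1.1] t 3.55
(530.7, -145.7, 113) turn 0.0 shift [-0.4 -0.1 39.2]
(530.7, -145.7, 300) turn 0.0 shift [   0.    0. -187.]
(490, 330, 300) turn 0.0 shift [  -1.2 -477.4   -0. ]
```

Call:
{"api": "arm_command", "payload": {"increments": [[0,0,0,0,0,20,60],[0,0,0,0,0,19,60],[0,0,0,0,0,0,60],[0,0,0,0,0,0,38],[0,0,0,0,0,0,38],[0,0,0,0,0,0,38],[0,0,0,0,0,0,38],[0,0,0,0,0,0,38],[0,0,0,0,0,0,38],[0,0,0,0,0,-10,38],[0,0,0,0,0,-20,38],[0,0,0,0,0,0,38]], "force": 60}}

```text
t: 4.75
ee_pos: [532.5, -146.2, 146.0]
tool_rot: [179.9, -0.4, 4.7]
contact_force: [0.1, -0.9, -0.7]
finger_gap: 41.7
grip_force: 61.1
```

Call:
{"api": "arm_command", "payload": {"increments": [[0,0,0,0,-20,-38,38],[0,0,0,0,-40,-38,38],[0,0,0,0,-40,-38,38],[0,0,0,0,-40,-38,38],[0,0,0,0,-48,0,38],[0,0,0,0,-48,0,38],[0,0,0,0,-48,0,38],[0,0,0,0,-48,0,38],[0,0,0,0,-48,0,38],[0,0,0,0,-48,0,38],[0,0,0,0,-40,0,38],[0,0,0,0,0,0,38]]}}

```text
t: 5.95
ee_pos: [489.7, 317.8, 283.9]
tool_rot: [-179.6, 0.1, 5.4]
contact_force: [-0.1, 0.7, -1.3]
finger_gap: 41.7
grip_force: 61.3
```

```bash
python3 - <<'E'
from h import *
plan()
c=cap('wrist'); P=c['P'];H=c['hsv'];z=P[...,2]
cv2.imwrite('pics/w2.png',cv2.cvtColor(c['img'],cv2.COLOR_RGB2BGR))
print('board');blobs(c,(z>8)&(z<100),300)
print('hi');blobs(c,(z>42)&(z<75),300)
print('red');blobs(c,(z>30)&(H[...,0]<10)&(H[...,1]>110)&(H[...,2]>110),300)
E
```

```text
now [489.7 317.8 283.9] [-1.7964e+02  8.0000e-02  5.4500e+00] gap 41.7 F 61.3 [-0.1  0.7 -1.3] t 5.95
board
[87. 63.] 18114 [592.4 545.3] [169.4  90.2] -29.5 z 49.6 [19.4 51.1]
[294. 113.] 32800 [527.8 351.1] [240.2 160.5] -0.3 z 11.9 [10.7 13.2]
[500. 132.] 29545 [531.7 135.9] [283.7 111.5] 5.2 z 48.0 [21.9 56.5]
[621. 134.] 2650 [565.1   0.7] [75.8 41.2] 1.6 z 23.2 [10.2 27.9]
[ 21. 259.] 6461 [372.8 624.7] [172.   78.1] 12.9 z 87.2 [12.2 89.8]
hi
[77. 61.] 15158 [587.6 548.2] [158.1  90. ] -29.4 z 49.8 [46.9 51.1]
[510. 132.] 20853 [531.  142.2] [267.   66.4] 3.9 z 49.6 [46.6 56.6]
red
[73. 60.] 10667 [586.8 550. ] [152.3  87.2] -29.1 z 49.9 [48.6 51.2]
[325. 250.] 2200 [495.  320.6] [43.  22.7] -85.7 z 219.1 [218.1 220.1]
```

View pics/w2.png

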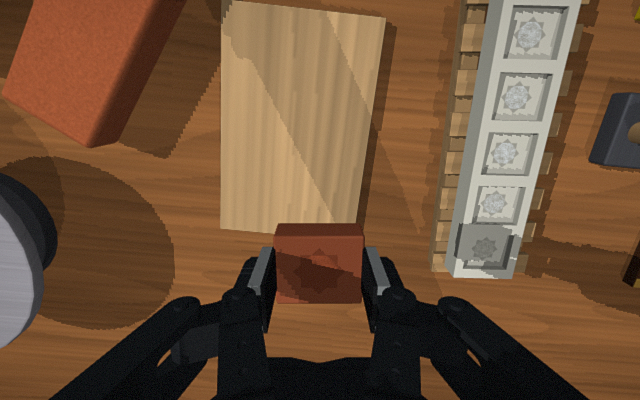

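Wrist view: tile held squarely between the pads at (318,262); ware board centred about (300,115), clear.

```bash
python3 -c "
from h import *
plan((600,395,125,4.7),(600,395,95),(600,395,170),(634.5,-137.5,170))"
```

```text
now [491.1 313.5 283.7] [-1.7989e+02  7.0000e-02  5.1800e+00] gap 41.7 F 61.3 [ 0.5 -1.8 -0.9] t 6.0
(600, 395, 125, 4.7) turn 0.008 shift [115.2 -72.3 158.7]
(600, 395, 95) turn 0.0 shift [ 0. -0. 30.]
(600, 395, 170) turn 0.0 shift [  0.   0. -75.]
(634.5, -137.5, 170) turn 0.0 shift [ -9.2 533.5   0. ]
```

Call:
{"api": "arm_command", "payload": {"increments": [[0,0,0.008,29,-18,20,38],[0,0,0,29,-18,35,38],[0,0,0,29,-18,35,38],[0,0,0,28,-18,35,38],[0,0,0,0,0,34,38],[0,0,0,0,0,0,38],[0,0,0,0,0,0,38],[0,0,0,0,0,15,38],[0,0,0,0,0,10,38],[0,0,0,0,0,5,38],[0,0,0,0,0,0,38],[0,0,0,0,0,0,38]]}}

```text
t: 7.2
ee_pos: [602.2, 390.2, 95.7]
tool_rot: [-180.0, -0.0, 4.3]
contact_force: [-0.3, -0.1, -0.6]
finger_gap: 41.9
grip_force: 61.3
```

Call:
{"api": "arm_command", "payload": {"increments": [[0,0,0,0,0,1.5,38],[0,0,0,0,0,0,38],[0,0,0,0,0,0,58],[0,0,0,0,0,0,58],[0,0,0,0,0,0,58],[0,0,0,0,0,0,58],[0,0,0,0,0,-35,58],[0,0,0,0,0,-45,58],[0,0,0,0,0,0,58]]}}

```text
t: 8.1
ee_pos: [605.7, 392.3, 181.6]
tool_rot: [-179.6, -0.8, 4.3]
contact_force: [1.2, 0.3, 0.9]
finger_gap: 58.0
grip_force: 0.0
```

```bash
python3 -c "
from h import *
plan((634.5,-137.5,175,4.5),(634.5,-137.5,113))
c=cap('top'); P=c['P'];H=c['hsv'];z=P[...,2]
m=(z>8)&(H[...,0]<10)&(H[...,1]>120)&(H[...,2]>90); m[:,:190]=0;m[:150]=0;m[280:]=0;blobs(c,m,60)"
```

```text
now [605.7 392.3 181.6] [-179.57   -0.76    4.27] gap 58.0 F 0.0 [1.2 0.3 0.9] t 8.1
(634.5, -137.5, 175, 4.5) turn -0.004 shift [-12.8 530.4   6.6]
(634.5, -137.5, 113) turn 0.0 shift [ 0. -0. 62.]
[362. 189.] 154 [ 635.1 -137.9] [45.  37.6] -83.9 z 51.9 [44.7 57.5]
[199. 196.] 111 [567.5 332.5] [175.1  34.2] 52.5 z 31.7 [ 22.3 514.4]
[194. 207.] 153 [490.8 282. ] [70.3 19.8] 33.0 z 559.6 [529.9 576.7]
[363. 205.] 157 [ 584.4 -143.5] [43.8 37.4] -84.9 z 51.7 [40.3 57.1]
[206. 256.] 1618 [377.5 235.7] [155.7  70. ] 34.1 z 659.3 [594.6 669.5]
[365. 237.] 170 [ 479.8 -150.8] [43.6 37.9] -90.0 z 52.3 [37.9 58.3]
[366. 253.] 174 [ 429.  -154.4] [43.8 37.3] -86.8 z 51.4 [43.7 57.4]
```

Call:
{"api": "arm_command", "payload": {"increments": [[0,0,0,-1,35,0,58],[0,0,0,-1,45,0,58],[0,0,0,-1,45,0,58],[0,0,0,-1,45,0,58],[0,0,0,-1,45,0,58],[0,0,0,-1,45,0,58],[0,0,0,-1,45,0,58],[0,0,0,-1,45,0,58],[0,0,0,-1,45,0,58],[0,0,0,-1,45,0,58],[0,0,0,-1,45,0,58],[0,0,0,-1,45,0,58]]}}

```text
t: 9.35
ee_pos: [629.0, -141.1, 172.5]
tool_rot: [-180.0, 0.1, 4.3]
contact_force: [0.5, 0.3, -0.2]
finger_gap: 57.9
grip_force: 0.0
```

Call:
{"api": "arm_command", "payload": {"increments": [[0,0,0,0,0,0,58],[0,0,0,0,0,0,58],[0,0,0,0,0,0,58]]}}

```text
t: 9.65
ee_pos: [629.5, -137.4, 172.8]
tool_rot: [-179.9, 0.1, 4.4]
contact_force: [-0.9, 0.8, -0.7]
finger_gap: 58.2
grip_force: 0.0
```

```bash
python3 -c "
from h import *
plan((634.5,-137.5,150,4.5),(634.5,-137.5,113))"
```

```text
now [ 629.5 -137.4  172.8] [-1.7986e+02  8.0000e-02  4.4000e+00] gap 58.2 F 0.0 [-0.9  0.8 -0.7] t 9.65
(634.5, -137.5, 150, 4.5) turn -0.002 shift [ 4.9  0.5 22.8]
(634.5, -137.5, 113) turn 0.0 shift [ 0. -0. 37.]
```

Call:
{"api": "arm_command", "payload": {"increments": [[0,0,0,5,0,23,58],[0,0,0,0,0,22,58],[0,0,0,0,0,15,58],[0,0,0,0,0,0,58],[0,0,0,0,0,0,58],[0,0,0,0,0,0,38],[0,0,0,0,0,0,38],[0,0,0,0,0,0,38],[0,0,0,0,0,0,38],[0,0,0,0,0,0,38]]}}

```text
t: 10.65
ee_pos: [635.8, -139.0, 115.4]
tool_rot: [180.0, -0.2, 4.3]
contact_force: [-1.1, 0.3, 5.0]
finger_gap: 42.1
grip_force: 61.4
```

Call:
{"api": "arm_command", "payload": {"increments": [[0,0,0,0,0,-15,38],[0,0,0,0,0,-30,38],[0,0,0,0,0,-30,38],[0,0,0,0,0,0,38]]}}

```text
t: 11.05
ee_pos: [637.2, -139.6, 194.3]
tool_rot: [179.8, -0.5, 4.3]
contact_force: [1.2, 0.1, 0.1]
finger_gap: 41.4
grip_force: 61.5
```

```bash
python3 -c "
from h import *
plan((528,395,185,4.7),(528,395,95))"
```

```text
now [ 637.2 -139.6  194.3] [179.85  -0.55   4.27] gap 41.4 F 61.5 [1.2 0.1 0.1] t 11.05
(528, 395, 185, 4.7) turn -0.008 shift [ -65.  -541.8    9.3]
(528, 395, 95) turn 0.0 shift [ 0. -0. 90.]
```

Call:
{"api": "arm_command", "payload": {"increments": [[0,0,0,-5,-30,0,38],[0,0,0,-5,-45,0,38],[0,0,0,-5,-45,0,38],[0,0,0,-5,-45,0,38],[0,0,0,-5,-45,0,38],[0,0,0,-5,-45,0,38],[0,0,0,-5,-45,0,38],[0,0,0,-5,-45,0,38],[0,0,0,-6,-45,0,38],[0,0,0,-6,-45,0,38],[0,0,0,-6,-45,0,38],[0,0,0,-6,-45,0,38]]}}

```text
t: 12.25
ee_pos: [530.7, 381.0, 188.5]
tool_rot: [179.9, 0.1, 4.3]
contact_force: [0.4, 0.6, -0.7]
finger_gap: 41.4
grip_force: 61.5
```

Call:
{"api": "arm_command", "payload": {"increments": [[0,0,0,-1,-15,0,38],[0,0,0,0,0,0,38],[0,0,0,0,0,0,38],[0,0,0,0,0,0,38]]}}

```text
t: 12.65
ee_pos: [531.0, 391.3, 188.6]
tool_rot: [179.8, -0.0, 4.0]
contact_force: [0.1, -0.9, -1.1]
finger_gap: 41.7
grip_force: 61.5
```

```bash
python3 -c "
from h import *
plan((528,395,94,4.7))"
```

```text
now [531.  391.3 188.6] [ 1.7983e+02 -1.0000e-02  4.0500e+00] gap 41.7 F 61.5 [ 0.1 -0.9 -1.1] t 12.65
(528, 395, 94, 4.7) turn -0.011 shift [-2.7 -4.  94.6]
```

Call:
{"api": "arm_command", "payload": {"increments": [[0,0,0,-3,-4,30,38],[0,0,0,0,0,35,38],[0,0,0,0,0,20,38],[0,0,0,0,0,9,38],[0,0,0,0,0,0,38],[0,0,0,0,0,0,38],[0,0,0,0,0,0,58],[0,0,0,0,0,0,58],[0,0,0,0,0,0,58],[0,0,0,0,0,0,58],[0,0,0,0,0,-35,58],[0,0,0,0,0,-40,58]]}}

```text
t: 13.85
ee_pos: [525.3, 397.7, 168.6]
tool_rot: [179.8, 0.2, 4.3]
contact_force: [1.4, 0.3, -0.3]
finger_gap: 58.3
grip_force: 0.0
```

```bash
python3 -c "
from h import *
plan((582.6,-141.6,170,4.5))"
```

```text
now [525.3 397.7 168.6] [179.84   0.24   4.3 ] gap 58.3 F 0.0 [ 1.4  0.3 -0.3] t 13.85
(582.6, -141.6, 170, 4.5) turn -0.003 shift [ 14.8 542.2  -1.4]
```

Call:
{"api": "arm_command", "payload": {"increments": [[0,0,0,1,45,0,58],[0,0,0,1,45,0,58],[0,0,0,1,45,0,58],[0,0,0,1,45,0,58],[0,0,0,1,45,0,58],[0,0,0,1,45,0,58],[0,0,0,1,45,0,58],[0,0,0,1,45,0,58],[0,0,0,1,45,0,58],[0,0,0,1,45,0,58],[0,0,0,2,45,0,58],[0,0,0,3,47,0,58]]}}

```text
t: 15.05
ee_pos: [581.8, -142.4, 169.9]
tool_rot: [-180.0, -0.0, 4.3]
contact_force: [0.4, 0.2, -0.5]
finger_gap: 58.0
grip_force: 0.0
```

Call:
{"api": "arm_command", "payload": {"increments": [[0,0,0,0,0,0,58],[0,0,0,0,0,0,58],[0,0,0,0,0,0,58]]}}

```text
t: 15.35
ee_pos: [581.8, -139.2, 169.7]
tool_rot: [-179.9, 0.0, 4.4]
contact_force: [-0.2, 1.2, 0.7]
finger_gap: 58.0
grip_force: 0.0
```

```bash
python3 -c "
from h import *
plan((582.6,-141.6,115,4.5))
c=cap('top'); P=c['P'];H=c['hsv'];z=P[...,2]
m=(z>8)&(z<100)&(H[...,0]<10)&(H[...,1]>120)&(H[...,2]>90); m[:,:180]=0;m[:150]=0;m[280:]=0;blobs(c,m,60)"
```

```text
now [ 581.8 -139.2  169.7] [-179.9    0.     4.4] gap 58.0 F 0.0 [-0.2  1.2  0.7] t 15.35
(582.6, -141.6, 115, 4.5) turn -0.002 shift [ 0.6  2.5 54.7]
[198. 197.] 140 [599.5 387.7] [40.1 33.7] -87.3 z 30.9 [24.2 36.3]
[194. 220.] 129 [524.7 396. ] [40.2 32.1] -86.9 z 31.1 [22.2 36. ]
```

Call:
{"api": "arm_command", "payload": {"increments": [[0,0,0,1,2,25,58],[0,0,0,0,0,20,58],[0,0,0,0,0,9,58],[0,0,0,0,0,0,58],[0,0,0,0,0,0,58],[0,0,0,0,0,0,38],[0,0,0,0,0,0,38],[0,0,0,0,0,0,38],[0,0,0,0,0,0,38],[0,0,0,0,0,-12,38],[0,0,0,0,0,-30,38],[0,0,0,0,0,-40,38]]}}

```text
t: 16.6
ee_pos: [581.5, -142.8, 197.4]
tool_rot: [-179.9, 0.3, 4.3]
contact_force: [0.7, -0.2, -0.3]
finger_gap: 41.7
grip_force: 60.9
```

```bash
python3 -c "
from h import *
plan((456,395,190,4.7))"
```

```text
now [ 581.5 -142.8  197.4] [-179.93    0.27    4.28] gap 41.7 F 60.9 [ 0.7 -0.2 -0.3] t 16.6
(456, 395, 190, 4.7) turn -0.007 shift [ -81.  -546.2    7.4]
```

Call:
{"api": "arm_command", "payload": {"increments": [[0,0,0,-6,-40,0,38],[0,0,0,-6,-46,0,38],[0,0,0,-7,-46,0,38],[0,0,0,-7,-46,0,38],[0,0,0,-7,-46,0,38],[0,0,0,-7,-46,0,38],[0,0,0,-7,-46,0,38],[0,0,0,-7,-46,0,38],[0,0,0,-7,-46,0,38],[0,0,0,-7,-46,0,38],[0,0,0,-7,-46,0,38],[0,0,0,-6,-46,0,38]]}}

```text
t: 17.8
ee_pos: [460.6, 397.1, 198.5]
tool_rot: [180.0, -0.0, 4.3]
contact_force: [0.9, 0.8, -1.1]
finger_gap: 41.5
grip_force: 61.0
```

Call:
{"api": "arm_command", "payload": {"increments": [[0,0,0,0,0,0,38],[0,0,0,0,0,0,38],[0,0,0,0,0,0,38],[0,0,0,0,0,0,38]]}}

```text
t: 18.2
ee_pos: [462.4, 393.4, 198.0]
tool_rot: [179.9, -0.0, 4.1]
contact_force: [-0.1, 0.5, -0.6]
finger_gap: 41.5
grip_force: 61.0
```

```bash
python3 -c "
from h import *
plan((456,395,94,4.7))"
```

```text
now [462.4 393.4 198. ] [ 1.7992e+02 -2.0000e-02  4.1000e+00] gap 41.5 F 61.0 [-0.1  0.5 -0.6] t 18.2
(456, 395, 94, 4.7) turn -0.011 shift [ -6.3  -2.1 104. ]
```

Call:
{"api": "arm_command", "payload": {"increments": [[0,0,0,-6,-2,35,38],[0,0,0,0,0,40,38],[0,0,0,0,0,20,38],[0,0,0,0,0,9,38],[0,0,0,0,0,0,38],[0,0,0,0,0,0,38],[0,0,0,0,0,0,58],[0,0,0,0,0,0,58],[0,0,0,0,0,0,58],[0,0,0,0,0,0,58],[0,0,0,0,0,-35,58],[0,0,0,0,0,-40,58]]}}

```text
t: 19.4
ee_pos: [454.4, 396.4, 167.6]
tool_rot: [179.8, 0.2, 4.3]
contact_force: [0.7, 0.5, -0.4]
finger_gap: 57.9
grip_force: 0.0
```

```bash
python3 -c "
from h import *
plan((478.8,-149.8,170,4.5))"
```

```text
now [454.4 396.4 167.6] [179.83   0.23   4.29] gap 57.9 F 0.0 [ 0.7  0.5 -0.4] t 19.4
(478.8, -149.8, 170, 4.5) turn -0.004 shift [-18.5 546.4  -2.4]
```

Call:
{"api": "arm_command", "payload": {"increments": [[0,0,0,-1,45,0,58],[0,0,0,-1,45,0,58],[0,0,0,-1,45,0,58],[0,0,0,-1,45,0,58],[0,0,0,-1,45,0,58],[0,0,0,-2,45,0,58],[0,0,0,-2,45,0,58],[0,0,0,-2,45,0,58],[0,0,0,-2,45,0,58],[0,0,0,-2,45,0,58],[0,0,0,-2,48,0,58],[0,0,0,-2,48,0,58]]}}

```text
t: 20.6
ee_pos: [477.1, -150.7, 168.8]
tool_rot: [-180.0, -0.0, 4.3]
contact_force: [1.1, -0.1, -0.5]
finger_gap: 58.0
grip_force: 0.0
```

Call:
{"api": "arm_command", "payload": {"increments": [[0,0,0,0,0,0,58],[0,0,0,0,0,0,58],[0,0,0,0,0,0,58]]}}

```text
t: 20.9
ee_pos: [477.2, -147.2, 168.6]
tool_rot: [-179.9, 0.0, 4.4]
contact_force: [0.0, 0.8, 0.5]
finger_gap: 58.0
grip_force: 0.0
```

```bash
python3 -c "
from h import *
plan((478.8,-149.8,115,4.5))
c=cap('top'); P=c['P'];H=c['hsv'];z=P[...,2]
m=(z>8)&(z<100)&(H[...,0]<10)&(H[...,1]>120)&(H[...,2]>90); m[:,:180]=0;m[:150]=0;m[280:]=0;blobs(c,m,60)"
```

```text
now [ 477.2 -147.2  168.6] [-1.7992e+02  1.0000e-02  4.4100e+00] gap 58.0 F 0.0 [0.  0.8 0.5] t 20.9
(478.8, -149.8, 115, 4.5) turn -0.002 shift [ 1.4  2.7 53.6]
[198. 197.] 137 [599.7 388.3] [41.4 34.2] -87.6 z 29.7 [22.4 37. ]
[194. 220.] 122 [524.3 394.8] [42.5 33.4] -85.8 z 30.4 [24.1 35.8]
[193. 242.] 135 [454.7 393. ] [43.6 34.4] -85.7 z 30.3 [23.9 36.5]
[362. 254.] 77 [ 426.3 -141.8] [37.6 17.9] 2.3 z 50.9 [37.  58.8]
```

Call:
{"api": "arm_command", "payload": {"increments": [[0,0,0,1,3,25,58],[0,0,0,0,0,20,58],[0,0,0,0,0,8,58],[0,0,0,0,0,0,58],[0,0,0,0,0,0,58],[0,0,0,0,0,0,38],[0,0,0,0,0,0,38],[0,0,0,0,0,0,38],[0,0,0,0,0,0,38],[0,0,0,0,0,-12,38],[0,0,0,0,0,-30,38],[0,0,0,0,0,-40,38]]}}

```text
t: 22.15
ee_pos: [477.2, -151.6, 198.1]
tool_rot: [-179.9, 0.2, 4.3]
contact_force: [0.8, -0.1, -0.6]
finger_gap: 41.6
grip_force: 60.9
```

```bash
python3 -c "
from h import *
plan((600,306,190,4.7))"
```

```text
now [ 477.2 -151.6  198.1] [-179.93    0.2     4.28] gap 41.6 F 60.9 [ 0.8 -0.1 -0.6] t 22.15
(600, 306, 190, 4.7) turn -0.007 shift [ 159.9 -446.     8.1]
```

Call:
{"api": "arm_command", "payload": {"increments": [[0,0,0,13,-36,0,38],[0,0,0,14,-41,0,38],[0,0,0,15,-41,0,38],[0,0,0,15,-41,0,38],[0,0,0,15,-41,0,38],[0,0,0,15,-41,0,38],[0,0,0,15,-41,0,38],[0,0,0,15,-41,0,38],[0,0,0,15,-41,0,38],[0,0,0,14,-41,0,38],[0,0,0,14,-41,0,38],[0,0,0,0,0,0,38]]}}

```text
t: 23.35
ee_pos: [602.8, 314.4, 198.5]
tool_rot: [-179.5, -0.1, 4.9]
contact_force: [-1.6, 1.7, -1.3]
finger_gap: 41.7
grip_force: 61.0
```

Call:
{"api": "arm_command", "payload": {"increments": [[0,0,0,0,0,0,38],[0,0,0,0,0,0,38],[0,0,0,0,0,0,38]]}}

```text
t: 23.65
ee_pos: [604.9, 302.5, 198.1]
tool_rot: [179.9, -0.0, 4.1]
contact_force: [-1.5, 0.1, -0.6]
finger_gap: 41.8
grip_force: 61.0
```

```bash
python3 -c "
from h import *
plan((600,306,94,4.7))"
```

```text
now [604.9 302.5 198.1] [179.91  -0.     4.12] gap 41.8 F 61.0 [-1.5  0.1 -0.6] t 23.65
(600, 306, 94, 4.7) turn -0.01 shift [ -4.6  -3.8 104.1]
```

Call:
{"api": "arm_command", "payload": {"increments": [[0,0,0,-4,0,35,38],[0,0,0,0,0,40,38],[0,0,0,0,0,20,38],[0,0,0,0,0,9,38],[0,0,0,0,0,0,38],[0,0,0,0,0,0,38],[0,0,0,0,0,0,58],[0,0,0,0,0,0,58],[0,0,0,0,0,0,58],[0,0,0,0,0,0,58],[0,0,0,0,0,-35,58],[0,0,0,0,0,-40,58]]}}

```text
t: 24.85
ee_pos: [599.4, 304.1, 167.3]
tool_rot: [179.9, 0.3, 4.3]
contact_force: [0.4, 1.0, -0.0]
finger_gap: 57.9
grip_force: 0.0
```

```bash
python3 -c "
from h import *
plan((430,-153.9,170,4.5))"
```

```text
now [599.4 304.1 167.3] [179.88   0.28   4.3 ] gap 57.9 F 0.0 [ 0.4  1.  -0. ] t 24.85
(430, -153.9, 170, 4.5) turn -0.004 shift [-204.8  443.3   -2.7]
```

Call:
{"api": "arm_command", "payload": {"increments": [[0,0,0,-19,40,0,58],[0,0,0,-19,40,0,58],[0,0,0,-19,40,0,58],[0,0,0,-19,40,0,58],[0,0,0,-19,40,0,58],[0,0,0,-19,40,0,58],[0,0,0,-19,40,0,58],[0,0,0,-18,40,0,58],[0,0,0,-18,40,0,58],[0,0,0,-18,40,0,58],[0,0,0,-18,43,0,58],[0,0,0,0,0,0,58]]}}

```text
t: 26.05
ee_pos: [426.2, -160.1, 168.7]
tool_rot: [179.8, 0.2, 3.5]
contact_force: [0.6, -1.1, -0.5]
finger_gap: 58.2
grip_force: 0.0
```

Call:
{"api": "arm_command", "payload": {"increments": [[0,0,0,0,0,0,58],[0,0,0,0,0,0,58],[0,0,0,0,0,0,58]]}}

```text
t: 26.35
ee_pos: [430.0, -150.6, 168.8]
tool_rot: [-180.0, -0.0, 4.5]
contact_force: [0.6, 0.7, -0.2]
finger_gap: 58.2
grip_force: 0.0
```

```bash
python3 -c "
from h import *
plan((428,-153.9,115,4.5))
c=cap('top'); P=c['P'];H=c['hsv'];z=P[...,2]
m=(z>8)&(z<100)&(H[...,0]<10)&(H[...,1]>120)&(H[...,2]>90); m[:,:180]=0;m[:150]=0;m[280:]=0;blobs(c,m,60)"
```

```text
now [ 430.  -150.6  168.8] [-1.7995e+02 -4.0000e-02  4.4900e+00] gap 58.2 F 0.0 [ 0.6  0.7 -0.2] t 26.35
(428, -153.9, 115, 4.5) turn -0.0 shift [-2.2  3.1 53.8]
[198. 197.] 142 [599.6 388.5] [41.5 33.9] -88.7 z 30.5 [24.3 37.2]
[225. 198.] 128 [600.2 300.5] [40.5 32.6] -85.0 z 30.3 [23.4 36.8]
[194. 220.] 135 [524.5 394.9] [41.7 33.7] -86.8 z 30.4 [22.5 36.4]
[194. 242.] 141 [454.2 393.5] [42.9 34.1] -85.1 z 30.4 [23.7 36.3]
```

Call:
{"api": "arm_command", "payload": {"increments": [[0,0,0,-2,2,25,58],[0,0,0,0,0,20,58],[0,0,0,0,0,8,58],[0,0,0,0,0,0,58],[0,0,0,0,0,0,58],[0,0,0,0,0,0,38],[0,0,0,0,0,0,38],[0,0,0,0,0,0,38],[0,0,0,0,0,0,38],[0,0,0,0,0,-12,38],[0,0,0,0,0,-30,38],[0,0,0,0,0,-40,38]]}}

```text
t: 27.6
ee_pos: [426.4, -154.3, 198.0]
tool_rot: [-179.9, 0.2, 4.3]
contact_force: [0.7, -0.7, -1.3]
finger_gap: 41.9
grip_force: 61.1
```

```bash
python3 -c "
from h import *
plan((456,306,190,4.7))"
```

```text
now [ 426.4 -154.3  198. ] [-179.92    0.18    4.29] gap 41.9 F 61.1 [ 0.7 -0.7 -1.3] t 27.6
(456, 306, 190, 4.7) turn -0.007 shift [  67.2 -456.3    8. ]
```

Call:
{"api": "arm_command", "payload": {"increments": [[0,0,0,14,-36,0,38],[0,0,0,14,-42,0,38],[0,0,0,14,-42,0,38],[0,0,0,12,-42,0,38],[0,0,0,10,-42,0,38],[0,0,0,3,-42,0,38],[0,0,0,0,-42,0,38],[0,0,0,0,-42,0,38],[0,0,0,0,-42,0,38],[0,0,0,0,-42,0,38],[0,0,0,0,-42,0,38],[0,0,0,0,0,0,38]]}}

```text
t: 28.8
ee_pos: [457.6, 313.6, 198.6]
tool_rot: [-179.5, -0.1, 4.9]
contact_force: [-0.3, 0.0, -0.1]
finger_gap: 41.8
grip_force: 61.1
```

Call:
{"api": "arm_command", "payload": {"increments": [[0,0,0,0,0,0,38],[0,0,0,0,0,0,38],[0,0,0,0,0,0,38],[0,0,0,0,0,0,38]]}}

```text
t: 29.2
ee_pos: [460.6, 303.7, 197.9]
tool_rot: [180.0, -0.0, 4.1]
contact_force: [-0.3, 0.1, -0.7]
finger_gap: 41.5
grip_force: 61.1
```

```bash
python3 -c "
from h import *
plan((456,306,94,4.7))"
```

```text
now [460.6 303.7 197.9] [179.96  -0.     4.14] gap 41.5 F 61.1 [-0.3  0.1 -0.7] t 29.2
(456, 306, 94, 4.7) turn -0.01 shift [ -4.4  -2.7 103.9]
```

Call:
{"api": "arm_command", "payload": {"increments": [[0,0,0,-4,-2,35,38],[0,0,0,0,0,40,38],[0,0,0,0,0,20,38],[0,0,0,0,0,9,38],[0,0,0,0,0,0,38],[0,0,0,0,0,0,38],[0,0,0,0,0,0,58],[0,0,0,0,0,0,58],[0,0,0,0,0,0,58],[0,0,0,0,0,0,58],[0,0,0,0,0,-35,58],[0,0,0,0,0,-40,58]]}}

```text
t: 30.4
ee_pos: [455.1, 306.3, 167.9]
tool_rot: [179.9, 0.2, 4.3]
contact_force: [0.7, -0.3, -0.6]
finger_gap: 57.9
grip_force: 0.0
```

Call:
{"api": "arm_command", "payload": {"increments": [[0,0,0,0,20,-40,85],[0,0,0,0,45,-40,85],[0,0,0,0,45,-40,85],[0,0,0,0,45,-20,85],[0,0,0,5,45,0,85],[0,0,0,5,45,0,85],[0,0,0,5,35,0,85],[0,0,0,0,0,0,85],[0,0,0,0,0,0,85],[0,0,0,0,0,0,85]]}}

```text
t: 31.4
ee_pos: [490.4, 45.4, 295.0]
tool_rot: [-179.9, 0.0, 4.4]
contact_force: [0.6, 1.1, -0.3]
finger_gap: 84.7
grip_force: 0.0
```

```bash
python3 - <<'E'
from h import *
plan()
c=cap('wrist'); P=c['P'];H=c['hsv'];z=P[...,2]
cv2.imwrite('pics/w3.png',cv2.cvtColor(c['img'],cv2.COLOR_RGB2BGR))
print('board');blobs(c,(z>8)&(z<100),300)
print('hi');blobs(c,(z>34)&(z<75),300)
print('red');blobs(c,(z>20)&(H[...,0]<10)&(H[...,1]>110)&(H[...,2]>110),300)
E
```

```text
now [490.4  45.4 295. ] [-1.7994e+02  2.0000e-02  4.4100e+00] gap 84.7 F 0.0 [ 0.6  1.1 -0.3] t 31.4
board
[ 60. 112.] 25808 [526.5 347.2] [237.9 155.3] -0.7 z 12.3 [10.8 30.4]
[236. 120.] 24882 [520.4 135. ] [259.3 110.7] 5.1 z 48.1 [23.  56.6]
[488. 130.] 28341 [ 529.4 -133.7] [295.4 110.6] 0.9 z 32.8 [13.9 41.5]
[371. 104.] 3219 [565.2  -3.5] [75.1 45.2] 0.2 z 23.9 [21.9 50.1]
hi
[225. 121.] 17730 [522.2 141.7] [249.1  64.9] 4.0 z 49.1 [46.7 56.8]
[509. 129.] 9549 [ 529.5 -145.6] [272.6  65.9] 4.3 z 40.6 [35.5 42. ]
[376. 106.] 459 [565.1  -3.3] [21.5 20.5] -86.0 z 49.8 [43.4 51. ]
red
[63. 43.] 1698 [600.  304.1] [43.8 36.4] -85.9 z 30.0 [28.6 31.4]
[ 11. 182.] 690 [454.5 389. ] [37.1 29.7] 1.6 z 30.2 [28.9 31.4]
[ 85. 187.] 1182 [452.8 306.2] [43.3 36.8] -86.1 z 30.1 [28.9 31.3]
```

View pics/w3.png

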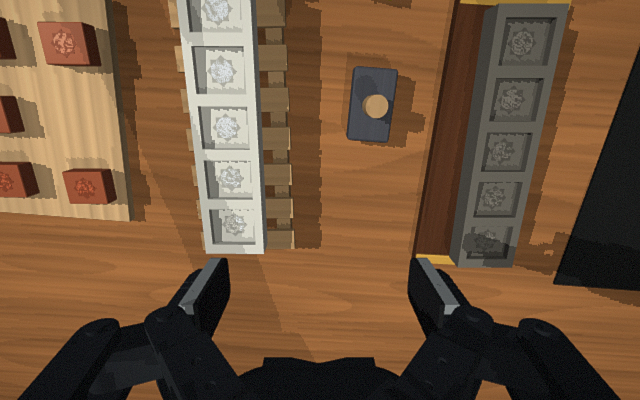

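Wrist view: tiles sit apart on the ware board (left), damp mould empty on the press board (500,130), dry mould on the rack (225,130). Now the damp mould goes to the mat.

```bash
python3 -c "
from h import *
plan((530,-145.6,150,4.4),(530,-145.6,88),(530,-145.6,130),(525,-348,130,4.4),(525,-348,77))"
```

```text
now [490.5  45.7 295.1] [-1.7994e+02  2.0000e-02  4.4600e+00] gap 84.9 F 0.0 [ 0.1  0.  -0.8] t 31.45
(530, -145.6, 150, 4.4) turn 0.001 shift [ 24.8 193.8 145.1]
(530, -145.6, 88) turn 0.0 shift [ 0. -0. 62.]
(530, -145.6, 130) turn 0.0 shift [  0.   0. -42.]
(525, -348, 130, 4.4) turn 0.0 shift [-20.5 201.4   0. ]
(525, -348, 77) turn 0.0 shift [ 0. -0. 53.]
```

Call:
{"api": "arm_command", "payload": {"increments": [[0,0,0,5,38,0,85],[0,0,0,5,39,0,85],[0,0,0,5,39,25,85],[0,0,0,5,39,30,85],[0,0,0,5,39,30,85],[0,0,0,0,0,35,85],[0,0,0,0,0,25,85],[0,0,0,0,0,0,85],[0,0,0,0,0,0,85],[0,0,0,0,0,0,85]]}}

```text
t: 32.45
ee_pos: [531.4, -146.7, 151.8]
tool_rot: [180.0, -0.2, 4.4]
contact_force: [0.2, -0.2, 0.1]
finger_gap: 85.2
grip_force: 0.0
```

```bash
python3 -c "
from h import *
plan((530,-145.6,88,4.3))"
```

```text
now [ 531.4 -146.7  151.8] [179.97  -0.19   4.39] gap 85.2 F 0.0 [ 0.2 -0.2  0.1] t 32.45
(530, -145.6, 88, 4.3) turn 0.002 shift [-1.3 -1.2 63.8]
```

Call:
{"api": "arm_command", "payload": {"increments": [[0,0,0,-1,-1,25,85],[0,0,0,0,0,25,85],[0,0,0,0,0,14,85],[0,0,0,0,0,0,85],[0,0,0,0,0,0,85],[0,0,0,0,0,0,56],[0,0,0,0,0,0,56],[0,0,0,0,0,0,56],[0,0,0,0,0,0,56],[0,0,0,0,0,0,56],[0,0,0,0,0,-10,56],[0,0,0,0,0,-15,56]], "force": 100}}

```text
t: 33.65
ee_pos: [527.7, -146.4, 110.9]
tool_rot: [-179.9, 0.2, 4.3]
contact_force: [-0.4, -0.5, -4.7]
finger_gap: 61.6
grip_force: 110.7
```

Call:
{"api": "arm_command", "payload": {"increments": [[0,0,0,0,0,-15,56],[0,0,0,-3,25,0,56],[0,0,0,-4,35,0,56],[0,0,0,-4,40,0,56],[0,0,0,-4,40,0,56],[0,0,0,-3,35,0,56],[0,0,0,-2,26,0,56],[0,0,0,0,0,0,56],[0,0,0,0,0,0,56],[0,0,0,0,0,0,56]]}}

```text
t: 34.65
ee_pos: [524.1, -346.5, 125.8]
tool_rot: [-179.8, 0.1, 4.4]
contact_force: [0.5, 1.4, -5.1]
finger_gap: 62.0
grip_force: 110.8
```

```bash
python3 - <<'E'
from h import *
plan((525,-348,77,4.4))
c=cap('top'); cv2.imwrite('pics/t2.png',cv2.resize(cv2.cvtColor(c['img'][130:285,180:500],cv2.COLOR_RGB2BGR),None,fx=2.4,fy=2.4,interpolation=cv2.INTER_CUBIC))
E
```

```text
now [ 524.1 -346.5  125.8] [-1.7984e+02  5.0000e-02  4.3900e+00] gap 62.0 F 110.8 [ 0.5  1.4 -5.1] t 34.65
(525, -348, 77, 4.4) turn -0.0 shift [ 0.8  1.6 48.8]
```

View pics/t2.png

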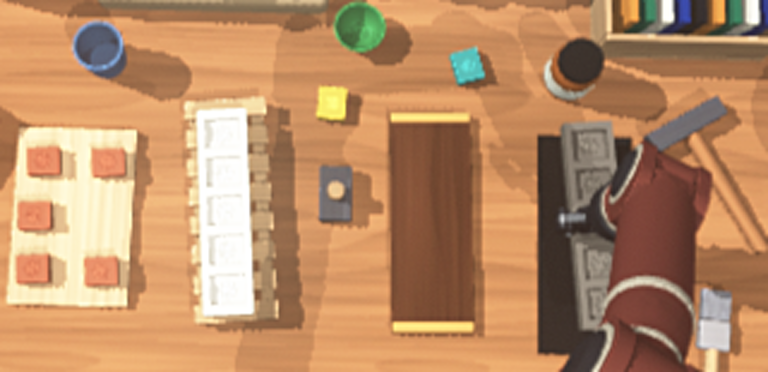

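Top view: damp mould held over the mat (crop (595,225)), tiles apart on ware board, press board free. Lower it.

Call:
{"api": "arm_command", "payload": {"increments": [[0,0,0,0,0,20,56],[0,0,0,0,0,20,56],[0,0,0,0,0,9,56],[0,0,0,0,0,0,56],[0,0,0,0,0,0,56],[0,0,0,0,0,2,56],[0,0,0,0,0,0,56]]}}

```text
t: 35.4
ee_pos: [524.9, -348.4, 76.2]
tool_rot: [180.0, -0.1, 4.3]
contact_force: [-0.9, 1.9, 1.6]
finger_gap: 62.3
grip_force: 111.3
```

Call:
{"api": "arm_command", "payload": {"increments": [[0,0,0,0,0,0,85],[0,0,0,0,0,0,85],[0,0,0,0,0,0,85],[0,0,0,0,0,0,85],[0,0,0,0,0,0,85],[0,0,0,0,0,-30,85],[0,0,0,0,0,-40,85],[0,0,0,0,0,-40,85],[0,0,0,0,0,-20,85],[0,0,0,0,0,0,85]]}}

```text
t: 36.4
ee_pos: [525.9, -349.6, 209.2]
tool_rot: [179.7, -0.4, 4.3]
contact_force: [-0.3, -0.0, -1.3]
finger_gap: 85.2
grip_force: 0.0
```

```bash
python3 - <<'E'
from h import *
plan((533,142.3,205,4.1))
E
```

```text
now [ 525.9 -349.6  209.2] [179.72  -0.39   4.28] gap 85.2 F 0.0 [-0.3 -0.  -1.3] t 36.4
(533, 142.3, 205, 4.1) turn 0.003 shift [  42.3 -490.1    4.2]
```

Call:
{"api": "arm_command", "payload": {"increments": [[0,0,0,0,-35,-10,85],[0,0,0,0,-45,-20,85],[0,0,0,0,-45,-20,85],[0,0,0,0,-45,-20,85],[0,0,0,0,-45,-20,85],[0,0,0,0,-45,0,85],[0,0,0,0,-45,0,85],[0,0,0,0,-45,0,85],[0,0,0,0,-40,0,85],[0,0,0,0,0,0,85],[0,0,0,0,0,0,85],[0,0,0,0,0,0,85]]}}

```text
t: 37.6
ee_pos: [494.8, 38.7, 294.3]
tool_rot: [179.9, 0.1, 4.2]
contact_force: [-0.6, -0.6, -0.0]
finger_gap: 85.2
grip_force: 0.0
```

```bash
python3 - <<'E'
from h import *
c=cap('wrist'); z=c['P'][...,2]
print('board');blobs(c,(z>8)&(z<100),2000)
print('hi');blobs(c,(z>43)&(z<75),2000)
c=cap('top'); z=c['P'][...,2]
m=(z>42)&(z<75); m[:150]=0;m[280:]=0;blobs(c,m,300)
plan((533,142.3,170,4.1),(533,142.3,103),(533,142.3,145),(531.4,-134.3,145,1.0),(531.4,-134.3,90))
E
```

```text
board
[ 56. 115.] 24701 [527.6 344.8] [240.3 150.2] -0.4 z 12.3 [10.7 30.3]
[229. 122.] 25318 [523.6 135.1] [265.2 110.7] 5.1 z 48.1 [22.9 56.6]
[479. 126.] 26727 [ 530.6 -134. ] [297.6 111. ] 1.0 z 14.8 [13.4 16.1]
[364. 107.] 3188 [565.   -3.5] [75.1 45.2] 0.0 z 23.9 [22.  50.1]
[624. 224.] 3849 [ 480.7 -339.1] [187.9  45.9] 4.6 z 21.3 [ 9.5 29.4]
hi
[216. 123.] 17652 [523.4 142. ] [250.   65.5] 3.9 z 49.2 [46.9 56.8]
[ 82. 176.] 2661 [656.3 757.6] [174.9 163.4] -0.2 z 58.6 [46.1 65.9]
[149. 194.] 1644 [602.3 538.2] [189.9  93.4] -28.8 z 50.8 [44.6 56.8]
[273. 218.] 1614 [536.8 140.7] [272.5  64.8] 4.0 z 52.3 [44.7 61.2]
now [495.   38.4 294.7] [1.7995e+02 6.0000e-02 4.0900e+00] gap 84.9 F 0.0 [ 0.1 -0.7  0.1] t 37.7
(533, 142.3, 170, 4.1) turn -0.0 shift [  45.3 -100.9  124.7]
(533, 142.3, 103) turn 0.0 shift [ 0. -0. 67.]
(533, 142.3, 145) turn 0.0 shift [ -0.   0. -42.]
(531.4, -134.3, 145, 1.0) turn 0.054 shift [ -6.4 276.5   0. ]
(531.4, -134.3, 90) turn 0.0 shift [-0. -0. 55.]
```

Call:
{"api": "arm_command", "payload": {"increments": [[0,0,0,15,-30,20,85],[0,0,0,15,-35,40,85],[0,0,0,15,-36,40,85],[0,0,0,0,0,25,85],[0,0,0,0,0,0,85],[0,0,0,0,0,0,85],[0,0,0,0,0,0,85]]}}

```text
t: 38.4
ee_pos: [531.0, 135.6, 179.7]
tool_rot: [180.0, -0.2, 4.1]
contact_force: [-0.6, 0.2, 0.0]
finger_gap: 84.9
grip_force: 0.0
```

```bash
python3 - <<'E'
from h import *
plan((533,142.3,103,4.1))
E
```

```text
now [531.  135.6 179.7] [ 1.7999e+02 -1.7000e-01  4.1200e+00] gap 84.9 F 0.0 [-0.6  0.2  0. ] t 38.4
(533, 142.3, 103, 4.1) turn 0.0 shift [ 2.5 -6.5 76.7]
```

Call:
{"api": "arm_command", "payload": {"increments": [[0,0,0,2,-6,20,85],[0,0,0,0,0,25,85],[0,0,0,0,0,20,85],[0,0,0,0,0,10,85],[0,0,0,0,0,0,85],[0,0,0,0,0,0,56],[0,0,0,0,0,0,56],[0,0,0,0,0,0,56],[0,0,0,0,0,0,56],[0,0,0,0,0,0,56],[0,0,0,0,0,-10,56],[0,0,0,0,0,-15,56]]}}

```text
t: 39.6
ee_pos: [530.6, 143.0, 128.4]
tool_rot: [180.0, 0.1, 4.3]
contact_force: [0.4, -1.2, -4.6]
finger_gap: 61.9
grip_force: 110.6
```

```bash
python3 - <<'E'
from h import *
plan((533,142.3,170,1.0),(531.4,-134.3,170))
E
```

```text
now [530.6 143.  128.4] [1.7998e+02 1.3000e-01 4.2900e+00] gap 61.9 F 110.6 [ 0.4 -1.2 -4.6] t 39.6
(533, 142.3, 170, 1.0) turn 0.057 shift [  2.4   0.8 -41.6]
(531.4, -134.3, 170) turn 0.0 shift [ -6.4 276.5   0. ]
```

Call:
{"api": "arm_command", "payload": {"increments": [[0,0,0,0,0,-20,56],[0,0,0.028,0,0,-15,56],[0,0,0.028,0,20,0,56],[0,0,0,-1,35,0,56],[0,0,0,-1,40,0,56],[0,0,0,-1,40,0,56],[0,0,0,-1,40,0,56],[0,0,0,0,40,0,56],[0,0,0,0,38,0,56],[0,0,0,0,24,0,56],[0,0,0,0,0,0,56],[0,0,0,0,0,0,56]]}}

```text
t: 40.8
ee_pos: [532.8, -134.0, 163.5]
tool_rot: [-180.0, 0.0, 1.0]
contact_force: [0.1, 1.0, -4.2]
finger_gap: 61.8
grip_force: 110.6
```

Call:
{"api": "arm_command", "payload": {"increments": [[0,0,0,0,0,0,56],[0,0,0,0,0,0,56]]}}

```text
t: 41.0
ee_pos: [533.3, -131.8, 163.3]
tool_rot: [-179.9, -0.0, 1.3]
contact_force: [-0.2, -0.0, -4.6]
finger_gap: 61.9
grip_force: 110.6
```

```bash
python3 - <<'E'
from h import *
plan((530.4,-134.3,90,1.0))
c=cap('wrist'); P=c['P'];z=P[...,2];H=c['hsv']
m=(z>60)&(z<125)&(H[...,1]<60)&(H[...,2]>90); blobs(c,m,2000)
E
```

```text
now [ 533.3 -131.8  163.3] [-179.93   -0.      1.26] gap 61.9 F 110.6 [-0.2 -0.  -4.6] t 41.0
(530.4, -134.3, 90, 1.0) turn 0.004 shift [-2.9  2.5 73.3]
[320. 168.] 56863 [ 563.5 -129.8] [163.7  71.5] 1.1 z 106.7 [104.9 114.4]
```

Call:
{"api": "arm_command", "payload": {"increments": [[0,0,0,-3,2,20,56],[0,0,0,0,0,25,56],[0,0,0,0,0,18,56],[0,0,0,0,0,8,56],[0,0,0,0,0,0,56],[0,0,0,0,0,2,56],[0,0,0,0,0,0,56],[0,0,0,0,0,0,56]]}}

```text
t: 41.85
ee_pos: [530.5, -135.8, 90.7]
tool_rot: [180.0, -0.1, 1.1]
contact_force: [0.3, -0.4, -4.4]
finger_gap: 62.0
grip_force: 110.6
```

Call:
{"api": "arm_command", "payload": {"increments": [[0,0,0,0,0,2,56],[0,0,0,0,0,0,56],[0,0,0,0,0,0,56]]}}

```text
t: 42.15
ee_pos: [530.6, -135.8, 90.4]
tool_rot: [180.0, -0.1, 1.1]
contact_force: [-3.2, 0.8, 8.6]
finger_gap: 62.2
grip_force: 112.2
```

Touching down; release, lift and go back to the damp mould on the mat.

Call:
{"api": "arm_command", "payload": {"increments": [[0,0,0,0,0,0,85],[0,0,0,0,0,0,85],[0,0,0,0,0,0,85],[0,0,0,0,0,0,85],[0,0,0,0,0,0,85],[0,0,0,0,0,-30,85],[0,0,0,0,0,-40,85],[0,0,0,0,0,-40,85],[0,0,0,-10,35,-40,85],[0,0,0,-10,35,-40,85],[0,0,0,-10,35,-15,85],[0,0,0,-10,30,0,85]]}}

```text
t: 43.35
ee_pos: [494.8, -268.7, 290.4]
tool_rot: [179.8, -0.3, 1.0]
contact_force: [-0.5, -0.4, 0.2]
finger_gap: 85.1
grip_force: 0.0
```

Call:
{"api": "arm_command", "payload": {"increments": [[0,0,0,0,0,0,85],[0,0,0,0,0,0,85],[0,0,0,0,0,0,85]]}}

```text
t: 43.65
ee_pos: [494.6, -264.6, 286.7]
tool_rot: [-179.9, 0.0, 1.2]
contact_force: [0.6, 0.0, 0.1]
finger_gap: 85.0
grip_force: 0.0
```

```bash
python3 - <<'E'
from h import *
c=cap('wrist'); z=c['P'][...,2]
cv2.imwrite('pics/w4.png',cv2.cvtColor(c['img'],cv2.COLOR_RGB2BGR))
print('board');blobs(c,(z>8)&(z<100),1000)
print('hi');blobs(c,(z>34)&(z<75),1000)
print('mat');blobs(c,(z<100)&((c['hsv'][...,2]<45)|(z>9)),1000)
plan((526,-348.5,150,4.3),(526,-348.5,76))
E
```

```text
board
[200. 123.] 26526 [ 521.  -134.7] [277.3 111.1] 1.2 z 32.9 [14.1 41.6]
[399. 125.] 16920 [ 524.5 -347.2] [271.4  64.7] 4.4 z 22.3 [19.7 29.8]
[565.  68.] 6690 [ 593.9 -523.2] [221.2  65.8] 44.9 z 21.9 [11.8 28.5]
[69. 98.] 4273 [565.   -4.4] [75.2 46.7] -0.2 z 23.9 [12.5 50. ]
[ 15. 207.] 2886 [465.3  90.1] [143.3  40.6] 1.9 z 23.4 [ 9.4 30.8]
[519. 260.] 3147 [ 371.2 -510.8] [149.8  42.6] -6.4 z 17.8 [10.5 20.4]
hi
[191. 131.] 8489 [ 524.7 -134.7] [258.4  65.5] 0.9 z 40.8 [35.6 42.1]
mat
[200. 123.] 26720 [ 521.6 -134.7] [278.5 111.1] 1.2 z 32.9 [14.  41.6]
[393. 133.] 30107 [ 508.4 -345.7] [304.2 129.8] -0.5 z 20.2 [ 2.  29.5]
[565.  68.] 6617 [ 593.9 -523.2] [221.2  65.8] 44.9 z 21.9 [12.3 28.5]
[71. 98.] 4506 [565.   -4.4] [75.2 46.7] -0.2 z 23.9 [ 7.9 49.9]
[ 15. 208.] 2783 [464.3  90.1] [141.2  40.6] 1.9 z 24.2 [10.4 30.8]
[520. 260.] 3103 [ 371.2 -510.8] [149.8  42.6] -6.4 z 17.8 [11.1 20.4]
now [ 494.7 -264.3  286.7] [-1.799e+02  2.000e-02  1.250e+00] gap 85.1 F 0.0 [-0.   0.6  0.3] t 43.7
(526, -348.5, 150, 4.3) turn -0.053 shift [ 24.9  86.3 136.7]
(526, -348.5, 76) turn 0.0 shift [ 0. -0. 74.]
```

View pics/w4.png

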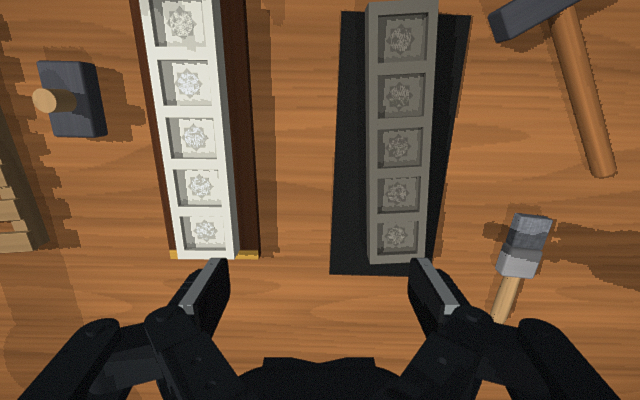

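Dry mould sits well on the press board (190,130); damp mould on the mat (400,125). Grasp the damp one.

Call:
{"api": "arm_command", "payload": {"increments": [[0,0,-0.028,0,0,0,85],[0,0,-0.028,0,0,0,85],[0,0,0,12,30,25,85],[0,0,0,12,30,40,85],[0,0,0,0,26,40,85],[0,0,0,0,0,30,85],[0,0,0,0,0,0,85],[0,0,0,0,0,0,85],[0,0,0,0,0,0,85]]}}

```text
t: 44.6
ee_pos: [525.8, -348.8, 155.6]
tool_rot: [179.9, -0.2, 4.4]
contact_force: [-0.5, -0.8, -0.6]
finger_gap: 84.9
grip_force: 0.0
```

```bash
python3 - <<'E'
from h import *
plan((524.5,-347.2,75,4.4))
E
```

```text
now [ 525.8 -348.8  155.6] [179.91  -0.22   4.41] gap 84.9 F 0.0 [-0.5 -0.8 -0.6] t 44.6
(524.5, -347.2, 75, 4.4) turn 0.0 shift [-1.2 -1.7 80.6]
```

Call:
{"api": "arm_command", "payload": {"increments": [[0,0,0,-1,-1,20,85],[0,0,0,0,0,30,85],[0,0,0,0,0,20,85],[0,0,0,0,0,9,85],[0,0,0,0,0,0,85],[0,0,0,0,0,0,56],[0,0,0,0,0,0,56],[0,0,0,0,0,0,56],[0,0,0,0,0,0,56],[0,0,0,0,0,0,56],[0,0,0,0,0,-10,56],[0,0,0,0,0,-15,56]]}}

```text
t: 45.8
ee_pos: [521.6, -347.9, 98.7]
tool_rot: [-179.9, 0.2, 4.3]
contact_force: [-0.2, -0.4, -5.1]
finger_gap: 61.7
grip_force: 112.3
```

Call:
{"api": "arm_command", "payload": {"increments": [[0,0,0,0,0,-20,56],[0,0,0,0,0,-25,56],[0,0,0,0,0,-20,56],[0,0,0,0,0,0,56],[0,0,0,0,0,0,56]]}}

```text
t: 46.3
ee_pos: [522.6, -348.4, 164.3]
tool_rot: [-180.0, 0.0, 4.3]
contact_force: [-1.0, 0.0, -5.6]
finger_gap: 61.9
grip_force: 112.7
```

```bash
python3 - <<'E'
from h import *
plan((540.5,136.5,165,5.1))
E
```

```text
now [ 522.6 -348.4  164.3] [-1.7999e+02  2.0000e-02  4.2800e+00] gap 61.9 F 112.7 [-1.   0.  -5.6] t 46.3
(540.5, 136.5, 165, 5.1) turn -0.014 shift [  60.9 -481.4   -0.7]
```

Call:
{"api": "arm_command", "payload": {"increments": [[0,0,-0.014,5,-25,0,56],[0,0,0,5,-42,0,56],[0,0,0,5,-42,0,56],[0,0,0,5,-42,0,56],[0,0,0,5,-42,0,56],[0,0,0,5,-42,0,56],[0,0,0,5,-42,0,56],[0,0,0,5,-42,0,56],[0,0,0,5,-42,0,56],[0,0,0,5,-42,0,56],[0,0,0,5,-42,0,56],[0,0,0,4,-36,0,56]]}}

```text
t: 47.5
ee_pos: [538.3, 138.5, 162.8]
tool_rot: [-180.0, 0.2, 5.2]
contact_force: [0.0, -0.6, -4.8]
finger_gap: 61.8
grip_force: 112.4
```

Call:
{"api": "arm_command", "payload": {"increments": [[0,0,0,0,0,0,56],[0,0,0,0,0,0,56],[0,0,0,0,0,0,56],[0,0,0,0,0,0,56]]}}

```text
t: 47.9
ee_pos: [539.4, 133.6, 163.6]
tool_rot: [179.9, 0.1, 4.9]
contact_force: [-0.2, 0.6, -4.7]
finger_gap: 61.7
grip_force: 112.4
```

```bash
python3 - <<'E'
from h import *
plan((539,136.5,106,5.1))
c=cap('top'); P=c['P'];z=P[...,2]
cv2.imwrite('pics/t3.png',cv2.resize(cv2.cvtColor(c['img'][130:285,180:500],cv2.COLOR_RGB2BGR),None,fx=2.4,fy=2.4,interpolation=cv2.INTER_CUBIC))
E
```

```text
now [539.4 133.6 163.6] [1.7991e+02 9.0000e-02 4.9100e+00] gap 61.7 F 112.4 [-0.2  0.6 -4.7] t 47.9
(539, 136.5, 106, 5.1) turn -0.003 shift [-0.1 -2.9 57.6]
```

View pics/t3.png

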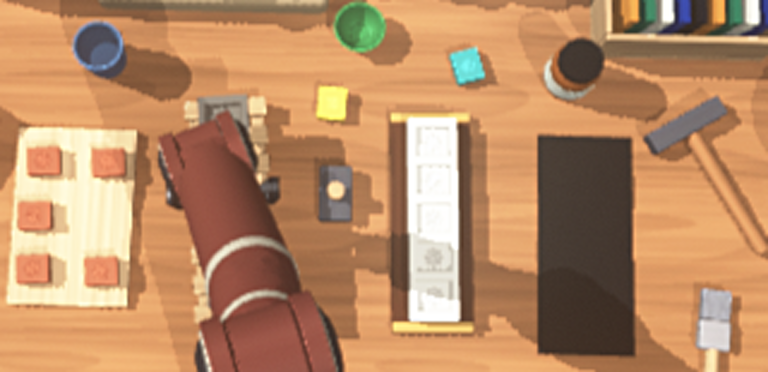

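Top view: dry mould on press board (433,218), damp mould over the rack (222,110), mat clear. Lower.

Call:
{"api": "arm_command", "payload": {"increments": [[0,0,0,0,-2,20,56],[0,0,0,0,0,22,56],[0,0,0,0,0,15,56],[0,0,0,0,0,0,56],[0,0,0,0,0,1.5,56],[0,0,0,0,0,0,56],[0,0,0,0,0,0,56]]}}

```text
t: 48.65
ee_pos: [539.9, 137.8, 106.6]
tool_rot: [-180.0, -0.1, 5.1]
contact_force: [1.0, 0.5, -4.6]
finger_gap: 62.1
grip_force: 112.4
```

Call:
{"api": "arm_command", "payload": {"increments": [[0,0,0,0,0,2,56],[0,0,0,0,0,0,56],[0,0,0,0,0,0,56]]}}

```text
t: 48.95
ee_pos: [539.5, 137.9, 104.0]
tool_rot: [-180.0, -0.0, 5.1]
contact_force: [0.3, 0.8, -4.3]
finger_gap: 62.2
grip_force: 112.4
```

Call:
{"api": "arm_command", "payload": {"increments": [[0,0,0,0,0,1.5,56],[0,0,0,0,0,0,56],[0,0,0,0,0,0,56]]}}

```text
t: 49.25
ee_pos: [539.5, 137.9, 103.8]
tool_rot: [180.0, -0.1, 5.1]
contact_force: [-2.3, -0.9, 5.6]
finger_gap: 61.8
grip_force: 113.5
```

Touchdown; release, retreat and look.

Call:
{"api": "arm_command", "payload": {"increments": [[0,0,0,0,0,0,85],[0,0,0,0,0,0,85],[0,0,0,0,0,0,85],[0,0,0,0,0,0,85],[0,0,0,0,0,0,85],[0,0,0,0,0,-30,85],[0,0,0,0,0,-40,85],[0,0,0,0,0,-40,85],[0,0,0,-15,35,-40,85],[0,0,0,-15,40,-40,85],[0,0,0,-10,40,-25,85],[0,0,0,0,30,0,85]]}}

```text
t: 50.45
ee_pos: [515.6, -3.3, 311.6]
tool_rot: [179.9, -0.4, 5.0]
contact_force: [1.3, 0.8, -0.5]
finger_gap: 84.9
grip_force: 0.0
```

Call:
{"api": "arm_command", "payload": {"increments": [[0,0,0,0,0,0,85],[0,0,0,0,0,0,85],[0,0,0,0,0,0,85]]}}

```text
t: 50.75
ee_pos: [514.9, 0.8, 307.2]
tool_rot: [-179.9, 0.1, 5.2]
contact_force: [0.0, -0.6, 0.1]
finger_gap: 84.9
grip_force: 0.0
```

```bash
python3 - <<'E'
from h import *
plan()
c=cap('wrist'); z=c['P'][...,2];H=c['hsv']
cv2.imwrite('pics/w5.png',cv2.cvtColor(c['img'],cv2.COLOR_RGB2BGR))
print('board');blobs(c,(z>8)&(z<100),1000)
print('hi');blobs(c,(z>34)&(z<75),1000)
c=cap('top'); P=c['P'];z=P[...,2];H=c['hsv']
m=(z>8)&(z<100)&(H[...,0]<10)&(H[...,1]>120)&(H[...,2]>90); m[:,:180]=0;m[:150]=0;m[280:]=0;blobs(c,m,60)
m=(z>8); m[:150]=0;m[280:]=0;m[:,450:]=0;print();blobs(c,m,300)
E
```

```text
now [514.9   0.8 307.2] [-1.7993e+02  5.0000e-02  5.2200e+00] gap 84.9 F 0.0 [ 0.  -0.6  0.1] t 50.75
board
[198. 124.] 24950 [531.3 135.9] [282.3 110.9] 5.2 z 48.1 [22.5 56.6]
[ 45. 126.] 18688 [527.5 332.7] [240.6 126.8] -0.5 z 12.3 [10.7 30.4]
[438. 140.] 23717 [ 531.7 -133.9] [299.4 110.6] 1.0 z 32.7 [13.9 41.5]
[328. 123.] 2781 [565.1  -3.5] [74.9 45. ] 0.1 z 24.0 [22.2 50.1]
hi
[188. 123.] 17967 [536.3 138.9] [265.8  65.4] 5.2 z 49.1 [46.  56.8]
[449. 142.] 7546 [ 531.4 -134.6] [271.8  65.4] 0.9 z 40.7 [35.7 42. ]
[198. 197.] 141 [599.2 388. ] [41.2 34.1] -87.2 z 30.8 [25.1 37. ]
[225. 198.] 128 [599.6 301. ] [41.2 32.6] -84.8 z 30.1 [23.5 36.7]
[194. 220.] 130 [525.2 394.9] [43.3 32.7] -84.7 z 30.7 [22.5 35.3]
[193. 242.] 143 [453.6 393.1] [42.6 32.2] -88.1 z 31.3 [25.  37.4]
[222. 243.] 127 [452.9 302.9] [40.4 33. ] -86.8 z 30.0 [23.  36.8]

[ 84. 177.] 2990 [660.5 756.2] [183.7 163.3] 0.1 z 57.2 [24.7 65.6]
[421. 158.] 490 [ 739.8 -361.1] [142.1  71.5] 89.8 z 80.3 [ 17.5 105.2]
[151. 195.] 1872 [608.4 545.8] [198.3 111.9] -28.8 z 49.8 [22.8 56.3]
[320. 222.] 10201 [523.7  -5.7] [395.  383.8] -84.9 z 52.4 [ 15.5 698.3]
[210. 220.] 3401 [528.5 350.2] [247.1 164.2] -0.1 z 14.9 [ 9.2 33.8]
[ 84. 254.] 3814 [416.6 709.3] [239.8 173.3] -88.8 z 91.7 [ 84.4 105.6]
```

View pics/w5.png

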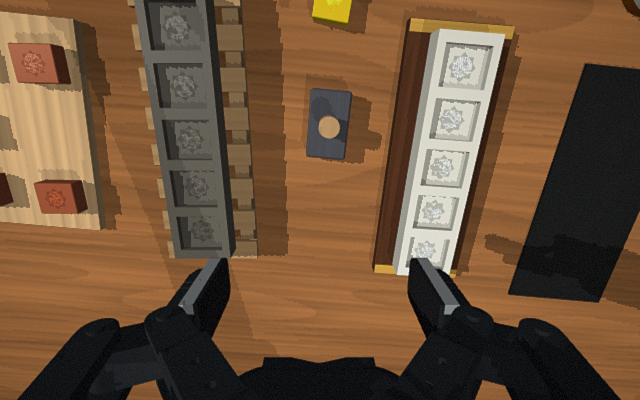

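Damp mould lies on the rack (190,125), level and within about 3 mm of centre. The dry mould on the press board (450,140) is within about 1 mm. The tiles are apart on the ware board and nothing has been knocked. Handing in.

```bash
python3 -c "
from cell import manip
print(manip.job_done())"
```

```text
the job is handed in; nothing more can be done
None
```

I handed the job in after about 51 s of robot time; its verdict was not shown: five tiles lie flat and apart on the ware board, the damp mould is on the drying rack (about 3 mm off centre) and the dry mould is on the pressing board (about 1 mm off).

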